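Reset the tripped breaker behind the push-latch cover

ROBOT

A 7-joint arm with a two-finger parallel gripper is mounted at the origin on a cart in front of the work surface, level with it; the furniture and walls round the work are solid. World frame = base frame: x ahead of the robot, y to its left, z up, the work surface at z = 0. Lengths are in m, angles in rad, forces in N, time in s.
With the tool pointing down it reaches from about 0.425 to 0.925 m from the base axis. Payload 6.8 kg.
Tool frame: the origin (TCP) lies at the very end of the fingers, on their centre line; the grasp point (between the pads) lies 19 mm behind it (bot.grip_depth is the distance from the TCP to the grasp point, in m); z points along the fingers, y is the direction in which the jaws open and shut (so a half turn about z gives the same grasp; the last joint's range is limited). The gripper opens to 85 mm and grips with 20 to 120 N. Pads are 22 mm wide; open, the fingers measure 114 mm over their backs; the gripper's body (76 mm by 85 mm) begins 54 mm behind the grasp point. The pads swing forward as they close: fully open they stand 13 mm farther back than shut.
Start: joints at [-0.108, 0.477, 0.022, 1.555, -0.011, 1.109, -0.083], TCP at [0.675, 0, 0.231] pointing down, gripper open.
Joint ranges: [-2.96, 2.96], [-0.34, 2.1], [-1.41, 1.46], [0.24, 2.44], [-1.37, 4.51], [0.17, 1.92], [-2.96, 2.96]. Speed limits (rad/s): [2.39, 2.39, 3.14, 3.14, 3.14, 3.14, 3.14].

INTERFACE

Orientations are given as a unit quaternion [w, x, y, z].
In Python, from station import bot gives the robot as it stands.
- The arm moves only by the tool step_arm, never from a script. Its argument "increments" is a list of rows, each a list of 7 numbers: the shift along the world's x, y, z in m, then the turn, a rotation vector about the world's x, y, z in degrees, then the gripper command: -1 is fully open, 1 is shut, values between are in proportion. In form: [[dx, dy, dz, rx, ry, rz, fingers], ...]. A call has 1 to 10 rows; each row is the pose to reach, as a shift and turn from the pose commanded when the call began; what a row does not reach only later rows make up. A row lasts 1/12 s, in which the tool goes at most 41.7 mm and 7.16 degrees, less where a joint would pass 70% of its speed; a pose out of reach is approached as far as the arm can. A call with a gripper value outside its range is refused whole. The fingers move at their own pace and stop on an object; "force" is the grip in N (left out, the last holds). Time passes only in rows, so rows that repeat a pose let the fingers close. It gives the time, the measured TCP pose, the force and the opening at its end, in the units of the state.
- bot.get_obs(): the state, without advancing time (a new reading comes with each control period).
- bot.read_camera(name): name is "scene" or "side" or "wrist"; returns a dict with "color" (384x512x3 uint8, red, green, blue), "intrinsics" (3x3 intrinsics, pixels), "extrinsics" (4x4, takes a point from camera to world coordinates). Camera axes: x right, y up, looking along -z (the intrinsics and any distortion apply to the point x, -y, -z); pixel columns grow to the right and rows downward; lengths in m; the calibration is good to about 2 mm. A picture is of the moment at which its call begins. There is no depth.
- bot.hand_in(): hands the job in, once; it reports no verdict.
Trained networks look in the newest picture that a camera, given by its name, has taken for a name from the list of things; names that differ only in an ending like _2 or _b are one class to them, and where a whole thing is asked for, a point or a joint stands for the part that bears it (a point fixed in the world has none). Each returns a list of dicts, best first, with "conf" (0 to 1); they miss things now and then, are a little off and sometimes report something else, mostly with a low value. They report only what shows in the picture. A call takes as long as a camera call. They do not tell look-alikes from the thing itself.
- bot.recognise(thing, camera): "location" ([column, row] as shares, 0 to 1, of the picture: columns of its width, rows of its height, amid what is visible of it).
- bot.place_of(thing, camera): "location" ([column, row] as shares, 0 to 1, of the picture: columns of its width, rows of its height: a listed point, or the origin of a listed thing).
The state is a dict: "t": time; "q": joint angles; "joint_vel": joint speeds; "joint_torque": joint torques, N m; "eef_pos": TCP position; "tool_rot": TCP orientation; "contact_force": force on the tool from outside, world axes, zero at the start; "torque": the same for the moment, N m; "gripper_width": opening from 0.0 (shut) to 1.0 (fully open).
Only numpy, scipy, OpenCV 4.12 (cv2) and the standard library are available. Lean on these libraries where they do the work, as an engineer would, in place of code of your own. Each camera call takes 0.05 s, during which the arm holds its last target.

TASK

The bench's power box has a push-latch cover: press the cover in near its front edge so that it pops open by itself, then press the tripped breaker's button (the one of the three that stands out) fully in, and push the cover shut again until it latches. Only press and push with the fingers, never hook or lift the cover by its inside, and leave the tools around the box where they lie.

Things in the scene. Friction and masses are not known exactly. Their poses are not given: they have to be found in the camera images.
- power_box: grey metal power box bolted to the bench (fixed), 120 x 190 mm (its x, y), 46 mm high; feet and cable gland reach at most 123 mm from the middle along y. On it, under the cover, a raised plinth with its top 60 mm above the bench. Origin at the centre of the underside; x points away from the robot at yaw 0, y along the hinge, z up.
- cover (a joint): angle of the bare-metal cover, rad: 0 shut and latched (top 80 mm above the bench), 1.35 sprung fully open, -0.14 pressed in to the stop. Push-push latch: shut, pressing in past -0.095 and letting go makes it spring open in about 2 s; open, pushing down past -0.095 and letting go makes it stay shut at 0. A short press changes nothing. 1.5 to 3 N at the press point, more only at the stop.
- cover_hinge (a point): middle of the cover's hinge line (along the box's y): 35 mm from the box centre along +x, 60 mm above the bench. The cover is a cap reaching 80 mm from here to -x when shut, 152 mm wide; outer face 20 mm from the hinge plane; skirts 21 mm deep. Open it is nearly upright, edge 82 mm above the hinge, leaning 13 degrees to -x, outer face looking to +x with free room behind to push it over.
- cover_press (a point): where to press: the 30 mm round finger mark on the outer face of the cover, in the middle of its width, 62 mm from the hinge line and 18 mm from the front edge. It moves with the cover. When shut it goes 8.7 mm down to the stop (6 mm is enough to work the latch).
- reset_top (a point): centre of the top of the tripped breaker's round black button, 16 mm across, pressed straight down. One of three in a row along the box's y under the cover, 58 mm from the hinge line towards -x, at -48, -12 or +24 mm along y; which one is tripped varies. Tripped its top is about 67 mm above the bench; the two others are fixed, already in (top 61 mm).
- reset_button (a joint): travel of the tripped button, m: 0 to 0.001 = tripped (standing out), 0.0065 = fully in. It moves with about 3 to 4 N of friction and stays where it is left.
- cover_inside (a point): the inside of the cover (the plain liner under its top plate), which the fingers must not push or hook; the point is its middle, 40 mm from the hinge line, and turns with the cover
- marker: a marker pen, 16 x 132 mm, lying beside the box; origin under its middle; leave it alone
- nut_m16: a steel hexagon nut, 35 mm across, 14 mm high, lying beside the box; origin under its middle; leave it alone
- spanner_13: an open-ended spanner, 188 mm long, lying beside the box; origin under its middle; leave it alone
- tape_measure: a pocket tape measure, 36 x 84 x 62 mm, standing near the box; origin under its middle; leave it alone
Not all that is in view belongs to the job. Of the things like the power_box, leave any that is turquoise; of the rest the larger one is meant.

How it is judged:
On the way, in this order (a step that is already met when the one before it is completed fails the run):
1. the cover is pressed in to work the latch (value of joint cover below -0.06 rad).
2. the cover has sprung open, the button still out (value of joint cover above 1.1 rad and value of joint reset_button below 0.003 m), for 0.1 s.
3. the tripped button is fully in while the cover is open (value of joint reset_button above 0.005 m and value of joint cover above 0.8 rad), for 0.1 s.
At the end, for the whole second after the job is handed in: The cover is shut and held by its latch alone (within 0.03 rad of its shut position, at rest), and the tripped button is in (at least 5 of its 6.5 mm) (value of joint cover between -0.03 and 0.03 rad and velocity of joint cover between -0.05 and 0.05 rad/s and value of joint reset_button above 0.005 m); the robot touches nothing.
It fails at once if the cover is hooked, pinched or lifted by its inside (more than 2 N on it) (contact force between the fingers and cover_inner above 2 N).
It fails at once if one of the tools around the box is lifted or shifted by more than 25 mm (distance of any of marker, nut_m16, spanner_13, tape_measure from where it was at the start of the episode above 0.025 m).
It also fails if it takes over 48 s, if anything falls off the work surface, if the arm or the gripper's body presses on something with over 40 N, if the wrist force passes 120 N, or if a joint passes its speed limit or range.

## Working session

There is one attempt and no reset: what is moved stays moved. The work goes in short steps, Python scripts to look and compute and a tool call to move; the robot and the scene stay as the last step left them, time stands still between calls to the robot, and variables do not carry over. Pictures are saved under pics/ and viewed, and the job is handed in when it is done.

Besides the shell and the picture viewer there is one more tool, called after "Emit:" as name(argument=value, ...), one argument or row to a line, values as JSON. step_arm: Moves the arm, as the interface text tells. Its arguments: {"type":"object","properties":{"increments":{"type":"array","items":{"type":"array","items":{"type":"number"}}},"force":{"type":"number"}},"required":["increments"]}

```bash
mkdir -p pics; ls
python3 - <<'E'
from station import bot
import cv2
print(bot.get_obs())
for c in ["scene","side","wrist"]:
    r=bot.read_camera(c); cv2.imwrite(f"pics/{c}0.png",r["color"][:,:,::-1])
    print(c,r["intrinsics"].tolist(),r["extrinsics"].round(4).tolist(), [k for k in r])
    for th in ["power_box","cover_press","cover_hinge"]:
        print(th,[(round(d["conf"],2),[round(d["location"][0]*512),round(d["location"][1]*384)]) for d in bot.place_of(th,c)])
E
```

```text
pics
{'t': 0.0, 'q': array([-0.10812948,  0.47781357,  0.02235461,  1.5564297 , -0.01148538,
        1.10931035, -0.08307236]), 'joint_vel': array([-4.35952139e-04,  2.03985588e-05,  1.48168983e-04, -7.72830016e-04,
       -6.53069076e-05,  1.52011226e-03,  1.58494049e-04]), 'joint_torque': array([-5.45967814e-04, -5.96443820e+01,  1.60769675e+00, -2.81194621e+01,
        1.24063640e-02,  9.39900521e-03,  2.20753498e-05]), 'eef_pos': array([ 6.74415376e-01, -7.88843943e-06,  2.30326170e-01]), 'tool_rot': array([-5.90216681e-04,  7.07080940e-01,  7.07132028e-01, -7.00855231e-04]), 'contact_force': array([ 0.01865413, -0.17026187,  0.34656813]), 'torque': array([-0.03108623,  0.00421145, -0.05320428]), 'gripper_width': 1.0000076818762036}
scene [[437.32961707643545, 0.0, 257.2588729660973], [0.0, 437.32961707643545, 192.75704325833388], [0.0, 0.0, 1.0]] [[0.7459, 0.5004, -0.4396, -0.0333], [-0.6661, 0.5643, -0.4878, -0.4854], [0.0039, 0.6567, 0.7542, 0.9359], [0.0, 0.0, 0.0, 1.0]] ['color', 'intrinsics', 'extrinsics']
power_box [(0.89, [317, 227]), (0.88, [260, 263])]
cover_press [(0.9
[... 334 characters left out ...]
[0.014, 0.6316, 0.7751, 0.9448], [0.0, 0.0, 0.0, 1.0]] ['color', 'intrinsics', 'extrinsics']
power_box [(0.95, [258, 241]), (0.91, [197, 216]), (0.78, [240, 157])]
cover_press [(0.97, [249, 222]), (0.69, [196, 197]), (0.59, [232, 134])]
cover_hinge [(0.96, [246, 145]), (0.63, [269, 240]), (0.62, [204, 207])]
wrist [[321.2301351251548, 0.0, 254.84551302957888], [0.0, 321.2301351251548, 192.29912863413287], [0.0, 0.0, 1.0]] [[1.0, -0.0004, 0.0007, 0.676], [0.0002, 0.9549, 0.2969, 0.075], [-0.0008, -0.2969, 0.9549, 0.3738], [0.0, 0.0, 0.0, 1.0]] ['color', 'intrinsics', 'extrinsics']
power_box [(0.9, [155, 216])]
cover_press [(0.72, [110, 244]), (0.28, [153, 18])]
cover_hinge [(0.7, [177, 239])]
```

View pics/scene0.png

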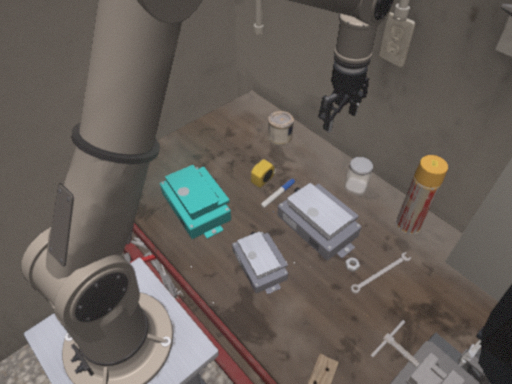

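View pics/side0.png

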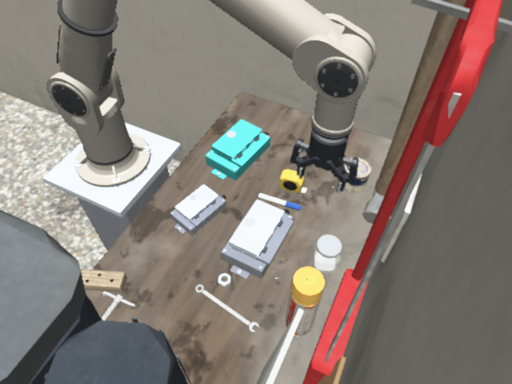

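View pics/wrist0.png

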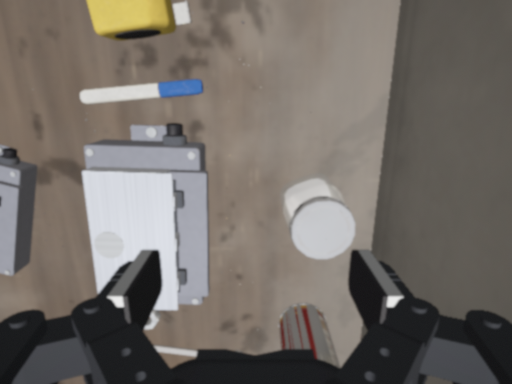

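The scene view shows three box-like things: turquoise at (195,200), small grey at (260,260) and large grey at (320,217). I want the large grey one, which is at about (150,225) in the wrist view. I'll check that in a close crop.

```bash
cat > h.py <<'E'
import numpy as np, cv2
from station import bot
def ray(cam,u,v,r):
    K=r["intrinsics"];E=r["extrinsics"]
    d=np.array([(u-K[0,2])/K[0,0],-(v-K[1,2])/K[1,1],-1.0]);return E[:3,3],E[:3,:3]@d
def at(r,u,v,z):
    o,d=ray(None,u,v,r);return o+d*(z-o[2])/d[2]
def proj(r,p):
    K=r["intrinsics"];E=r["extrinsics"];c=E[:3,:3].T@(np.asarray(p)-E[:3,3])
    return K[0,0]*c[0]/-c[2]+K[0,2],-K[1,1]*c[1]/-c[2]+K[1,2]
def box(bx,by,yaw,p):
    c,s=np.cos(yaw),np.sin(yaw);return [bx+c*p[0]-s*p[1],by+s*p[0]+c*p[1],p[2]]
def overlay(r,b,name,crop,f,a=None):
    im=cv2.resize(r["color"][crop[1]:crop[3],crop[0]:crop[2],::-1],None,fx=f,fy=f,interpolation=cv2.INTER_CUBIC)
    def L(ps,col):
        q=np.array([[(np.array(proj(r,box(*b,p)))-[crop[0],crop[1]]+0.5)*f] for p in ps]).astype(np.int32)
        cv2.polylines(im,[q],True,col,1)
    L([(-.06,-.095,.046),(.06,-.095,.046),(.06,.095,.046),(-.06,.095,.046)],(0,255,0))
    L([(-.045,-.076,.08),(.035,-.076,.08),(.035,.076,.08),(-.045,.076,.08)],(0,0,255))
    t=np.linspace(0,6.28,24)
    L([(-.027+.015*np.cos(x),.015*np.sin(x),.08) for x in t],(255,0,0))
    cv2.imwrite(name,im)
E
python3 - <<'E'
from h import *
r=bot.read_camera("wrist")
c=[60,110,240,330]
cv2.imwrite("pics/wc.png",cv2.resize(r["color"][c[1]:c[3],c[0]:c[2],::-1],None,fx=2.7,fy=2.7,interpolation=cv2.INTER_CUBIC))
p=at(r,110,244,.08);print("press",p)
for n,u,v in [("FL",84,171),("BL",173,174)]: print(n,at(r,u,v,.08))
for cam,u,v in [("scene",311,212),("side",249,222)]:
    print(cam,at(bot.read_camera(cam),u,v,.08))
E
```

```text
press [ 0.52980233 -0.07103132  0.08      ]
FL [0.5154811  0.00453168 0.08      ]
BL [0.59885118 0.00166091 0.08      ]
scene [ 0.52361064 -0.06851936  0.08      ]
side [ 0.52857221 -0.07086915  0.08      ]
```

View pics/wc.png

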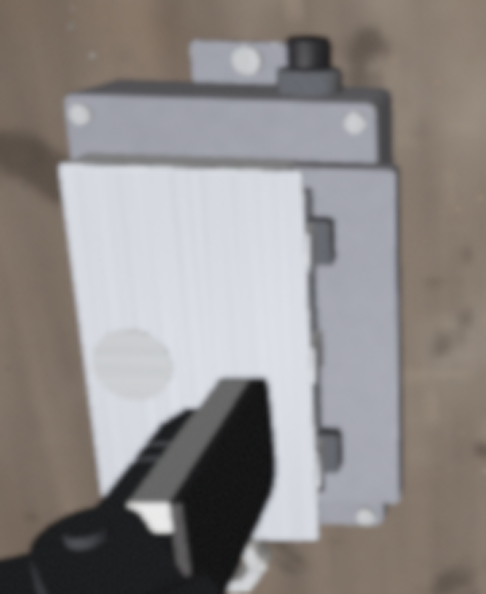

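This is the large grey box: finger mark at wrist pixel (109,244), hinges on the +x side. Next I'll fit its pose.

Run:
```python
from h import *
from scipy.optimize import least_squares
r=bot.read_camera("wrist")
obs=[((-.045,.076,.08),(82.2,171.1)),((.035,.076,.08),(171.9,173.3)),((.035,-.076,.08),(177.8,310.4)),((-.027,0,.08),(109.3,244.4))]
f=lambda b:np.concatenate([np.array(proj(r,box(*b,p)))-q for p,q in obs])
s=least_squares(f,[.556,-.07,-.03],x_scale=[.01,.01,.1]);print(s.x,s.fun.round(1))
b=s.x
overlay(r,b,"pics/ow.png",[60,110,240,330],2.7)
overlay(bot.read_camera("scene"),b,"pics/os.png",[265,165,375,270],4)
overlay(bot.read_camera("side"),b,"pics/od.png",[205,180,305,290],4)
a=cv2.imread("pics/os.png");d=cv2.imread("pics/od.png");h=max(a.shape[0],d.shape[0])
pad=lambda i:cv2.copyMakeBorder(i,0,h-i.shape[0],0,0,cv2.BORDER_CONSTANT)
m=np.hstack([pad(a),pad(d)]);cv2.imwrite("pics/om.png",cv2.resize(m,None,fx=.94,fy=.94))
```

```text
[ 0.55826161 -0.07262971 -0.02870847] [ 1.8 -0.2 -2.6  0.  -1.5 -0.5  2.3  0.3]
```

View pics/ow.png

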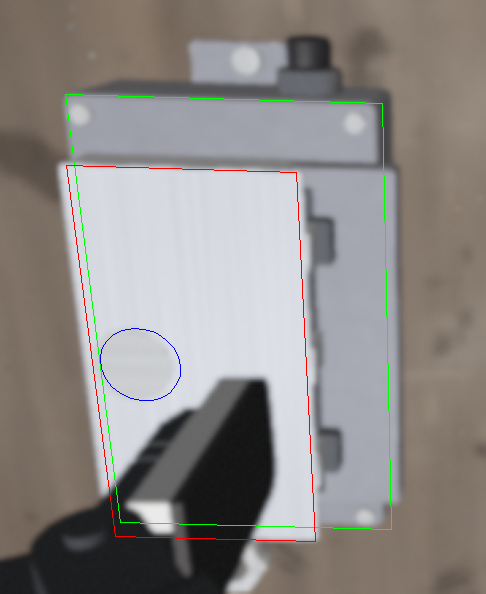

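View pics/om.png

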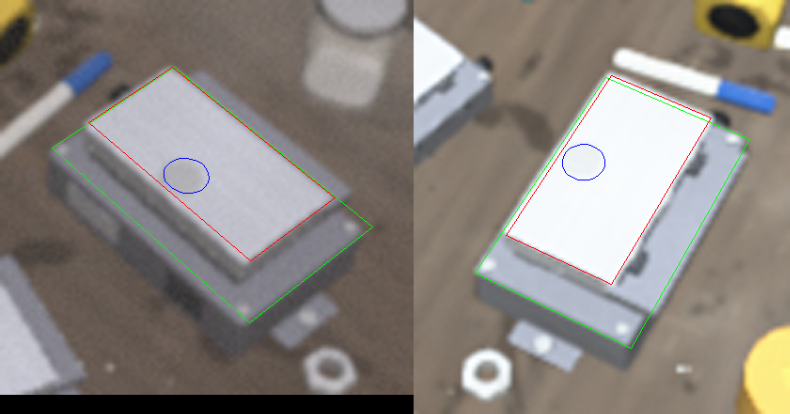

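The overlay matches in all three views to about 2 mm: box centre (0.557,-0.0725), yaw about -0.03. I'll close the fingers, turn the hand 88° so the wrist camera is on the robot side, and move above the finger mark.

Emit:
step_arm(
  increments=[
    [-0.03,-0.02,0,0,0,7,1],
    [-0.06,-0.03,0,0,0,14,1],
    [-0.09,-0.045,0,0,0,21,1],
    [-0.12,-0.06,0,0,0,28,1],
    [-0.144,-0.0725,0,0,0,35,1],
    [-0.144,-0.0725,0,0,0,42,1],
    [-0.144,-0.0725,-0.02,0,0,49,1],
    [-0.144,-0.0725,-0.04,0,0,56,1],
    [-0.144,-0.0725,-0.06,0,0,63,1],
    [-0.144,-0.0725,-0.08,0,0,70,1],
  ],
  force=30,
)

```text
t: 1.73
eef_pos: [0.5312, -0.0726, 0.1509]
tool_rot: [0.001, 0.171, 0.985, 0.0]
contact_force: [0.5, 0.4, -0.3]
gripper_width: 0.002
```

Emit:
step_arm(
  increments=[
    [0,0,0,0,0,7,1],
    [0,0,0,0,0,14,1],
    [0,0,0,0,0,18,1],
    [0,0,-0.03,0,0,18,1],
    [0,0,-0.03,0,0,18,1],
  ],
)

```text
t: 2.15
eef_pos: [0.5286, -0.0726, 0.1181]
tool_rot: [-0.003, 0.018, 1.0, 0.0]
contact_force: [-2.2, -0.1, -0.2]
gripper_width: -0.001
```

Run:
```python
from h import *
o=bot.get_obs();print({k:np.round(v,4).tolist() for k,v in o.items()})
ims=[]
for c,cr in [("wrist",None),("scene",[255,155,385,285]),("side",[195,120,325,290])]:
    r=bot.read_camera(c); im=r["color"][:,:,::-1]
    if cr: im=cv2.resize(im[cr[1]:cr[3],cr[0]:cr[2]],None,fx=3,fy=3)
    ims.append(im)
h=max(i.shape[0] for i in ims)
cv2.imwrite("pics/b_w.png",ims[0])
pad=lambda i:cv2.copyMakeBorder(i,0,h-i.shape[0],0,0,cv2.BORDER_CONSTANT)
cv2.imwrite("pics/b_s.png",np.hstack([pad(i) for i in ims[1:]]))
```

```text
{'t': 2.15, 'q': [0.217, 0.4032, -0.2431, 1.9779, 0.1339, 0.781, 1.4325], 'joint_vel': [-0.0031, -0.0364, 0.0036, -0.0178, -0.0262, 0.098, 0.0102], 'joint_torque': [-0.3913, -50.937, -2.1612, -25.0065, 0.2249, -1.1338, 0.0006], 'eef_pos': [0.5286, -0.0726, 0.1181], 'tool_rot': [-0.0027, 0.0175, 0.9998, 0.0002], 'contact_force': [-2.2466, -0.1139, -0.1929], 'torque': [0.0422, 0.1451, -0.0106], 'gripper_width': -0.001}
```

View pics/b_w.png

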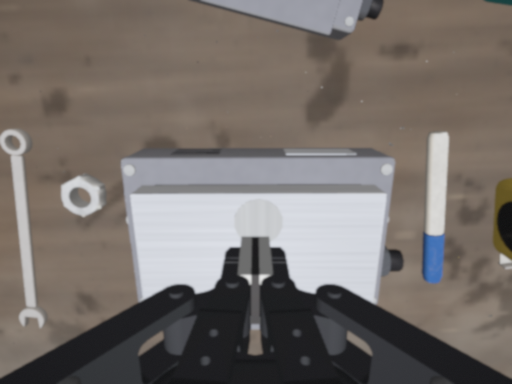

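View pics/b_s.png

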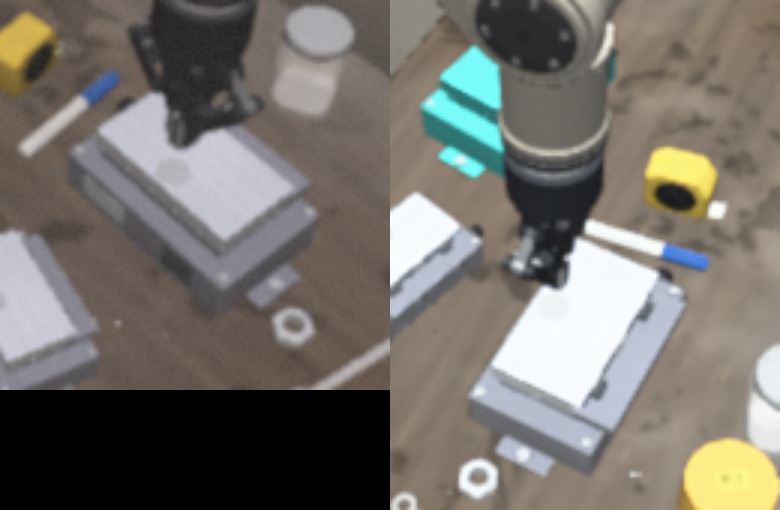

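The fingers are shut above the cover, and the finger mark at wrist (258,221) sits just ahead of the tips because of parallax. I'll descend to just above it.

Emit:
step_arm(
  increments=[
    [0,0,-0.02,0,0,0,1],
    [0,0,-0.032,0,0,0,1],
    [0,0,-0.036,0,0,0,1],
    [0,0,-0.036,0,0,0,1],
    [0,0,-0.036,0,0,0,1],
  ],
)

```text
t: 2.72
eef_pos: [0.5312, -0.0724, 0.0857]
tool_rot: [-0.0, 0.017, 1.0, -0.0]
contact_force: [0.2, -0.0, 0.5]
gripper_width: -0.001
```

Run:
```python
from h import *
r=bot.read_camera("wrist");o=bot.get_obs();print(o["eef_pos"],o["contact_force"])
cv2.imwrite("pics/c_w.png",r["color"][:,:,::-1])
print([(round(d["conf"],2),at(r,d["location"][0]*512,d["location"][1]*384,.08).round(4)) for d in bot.place_of("cover_press","wrist")])
```

```text
[ 0.53147486 -0.07244892  0.08597043] [ 0.01031984  1.17736409 -0.41506312]
[(0.59, array([ 0.5292, -0.0718,  0.08  ]))]
```

View pics/c_w.png

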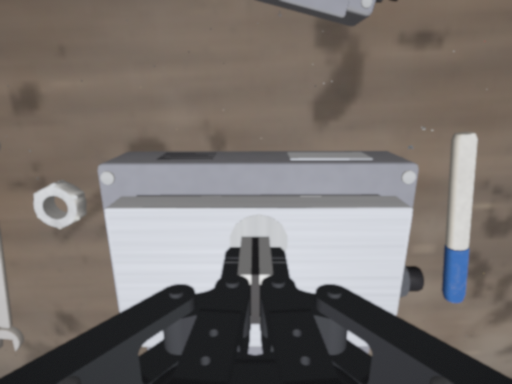

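The tips sit on the finger mark (about (258,240)), at z 0.086. Now I'll press.

Emit:
step_arm(
  increments=[
    [-0.002,0,-0.004,0,0,0,1],
    [-0.002,0,-0.008,0,0,0,1],
    [-0.002,0,-0.011,0,0,0,1],
    [-0.002,0,-0.012,0,0,0,1],
    [-0.002,0,-0.012,0,0,0,1],
  ],
)

```text
t: 3.23
eef_pos: [0.5283, -0.0725, 0.0728]
tool_rot: [-0.001, 0.017, 1.0, -0.0]
contact_force: [-2.2, -0.5, 2.4]
gripper_width: -0.001
```

Emit:
step_arm(
  increments=[
    [0,0,-0.0015,0,0,0,1],
    [0,0,-0.003,0,0,0,1],
    [0,0,-0.003,0,0,0,1],
  ],
)

```text
t: 3.48
eef_pos: [0.5285, -0.0725, 0.0712]
tool_rot: [-0.001, 0.018, 1.0, -0.0]
contact_force: [-8.4, 0.2, 17.4]
gripper_width: -0.001
```

At the stop (17 N). I'll let go and get clear quickly, up and towards the robot.

Emit:
step_arm(
  increments=[
    [0,0,0.03,0,0,0,1],
    [-0.01,0,0.07,0,0,0,1],
    [-0.02,0,0.11,0,0,0,1],
    [-0.03,0,0.14,0,0,0,1],
    [-0.03,0,0.14,0,5,0,1],
    [-0.03,0,0.14,0,5,0,1],
    [-0.03,0,0.14,0,5,0,1],
    [-0.03,0,0.14,0,5,0,1],
    [-0.03,0,0.14,0,5,0,1],
    [-0.03,0,0.14,0,5,0,1],
  ],
)

```text
t: 4.32
eef_pos: [0.4983, -0.0725, 0.2092]
tool_rot: [-0.044, 0.017, 0.999, -0.001]
contact_force: [-0.7, 0.1, -0.7]
gripper_width: 0.005
```

Emit:
step_arm(
  increments=[
    [0,0,0,0,0,0,1],
    [0,0,0,0,0,0,1],
    [0,0,0,0,0,0,1],
    [0,0,0,0,0,0,1],
    [0,0,0,0,0,0,1],
    [0,0,0,0,0,0,1],
    [0,0,0,0,0,0,1],
    [0,0,0,0,0,0,1],
    [0,0,0,0,0,0,1],
    [0,0,0,0,0,0,1],
  ],
)

```text
t: 5.15
eef_pos: [0.499, -0.0725, 0.2103]
tool_rot: [-0.044, 0.017, 0.999, -0.001]
contact_force: [-0.4, -0.1, 0.4]
gripper_width: 0.0
```

Run:
```python
from h import *
o=bot.get_obs();print({k:np.round(v,4).tolist() for k,v in o.items()})
b=(.557,-.0725,-.03)
for y in (-.048,-.012,.024): print(y,np.round(box(*b,(-.023,y,.067)),4))
ims=[]
for c,cr in [("wrist",None),("scene",[255,155,385,285]),("side",[195,120,325,290])]:
    r=bot.read_camera(c); im=r["color"][:,:,::-1]
    print(c,[(round(d["conf"],2),np.round(np.array(d["location"])*[512,384]),at(r,d["location"][0]*512,d["location"][1]*384,.067).round(4)) for d in bot.place_of("reset_top",c)])
    for y in (-.048,-.012,.024): print("   ",y,np.round(proj(r,box(*b,(-.023,y,.064)))))
    if cr: im=cv2.resize(im[cr[1]:cr[3],cr[0]:cr[2]],None,fx=3,fy=3)
    ims.append(im)
h=max(i.shape[0] for i in ims)
cv2.imwrite("pics/d_w.png",ims[0])
pad=lambda i:cv2.copyMakeBorder(i,0,h-i.shape[0],0,0,cv2.BORDER_CONSTANT)
cv2.imwrite("pics/d_s.png",np.hstack([pad(i) for i in ims[1:]]))
```

```text
{'t': 5.15, 'q': [0.2394, 0.2824, -0.2625, 1.9052, 0.0817, 1.0521, 1.4759], 'joint_vel': [-0.0006, -0.0006, 0.0003, -0.0009, -0.0003, -0.0009, -0.0001], 'joint_torque': [-0.0007, -44.1645, -1.3729, -25.3885, -0.0074, 0.3642, -0.0], 'eef_pos': [0.499, -0.0725, 0.2103], 'tool_rot': [-0.0436, 0.0174, 0.9989, -0.0008], 'contact_force': [-0.3505, -0.1097, 0.4039], 'torque': [0.0118, -0.0729, -0.0128], 'gripper_width': 0.0001}
-0.048 [ 0.5326 -0.1198  0.067 ]
-0.012 [ 0.5337 -0.0838  0.067 ]
0.024 [ 0.5347 -0.0478  0.067 ]
wrist [(0.81, array([286., 224.]), array([ 0.5323, -0.045 ,  0.067 ]))]
    -0.048 [208. 226.]
    -0.012 [246. 226.]
    0.024 [283. 226.]
scene [(0.4, array([308., 211.]), array([ 0.5297, -0.0536,  0.067 ]))]
    -0.048 [328. 226.]
    -0.012 [318. 217.]
    0.024 [308. 209.]
side [(0.55, array([253., 217.]), array([ 0.5288, -0.0448,  0.067 ]))]
    -0.048 [242. 240.]
    -0.012 [249. 230.]
    0.024 [255. 220.]
```

View pics/d_w.png

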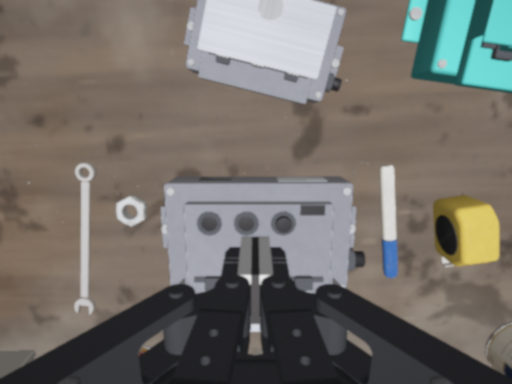

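View pics/d_s.png

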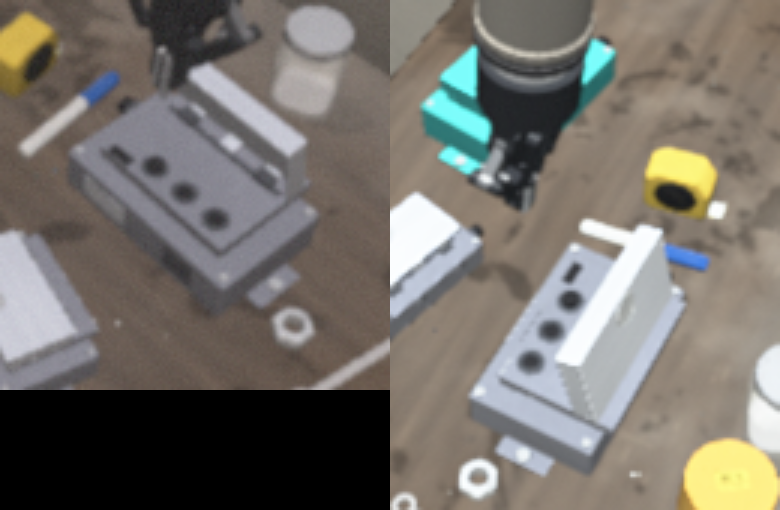

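The cover is open and the network points to the +24 mm button in every view. I'll check with crops.

Run:
```python
from h import *
ims=[]
for c,cr in [("wrist",[180,190,340,250]),("scene",[285,195,345,240]),("side",[225,200,285,255])]:
    im=bot.read_camera(c)["color"][:,:,::-1][cr[1]:cr[3],cr[0]:cr[2]]
    s=780/im.shape[1] if c=="wrist" else 388/im.shape[1]
    ims.append(cv2.resize(im,None,fx=s,fy=s,interpolation=cv2.INTER_CUBIC))
a,b,c=ims;h=290
m=np.zeros((292+h,780,3),np.uint8);m[:a.shape[0],:a.shape[1]]=a[:292];m[292:,:388]=b[:h,:388];m[292:,390:778]=c[:h,:388]
cv2.imwrite("pics/e.png",m)
```

```text
(no output)
```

View pics/e.png

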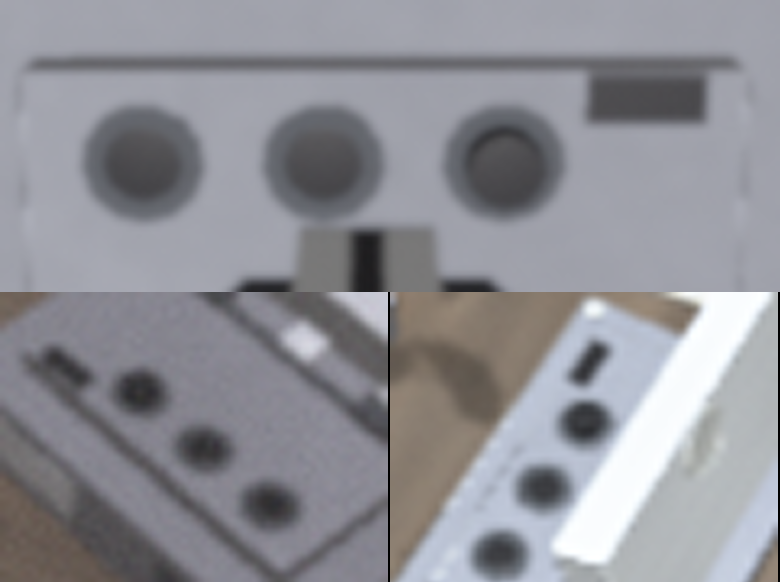

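The wrist crop shows the rightmost button (wrist pixel (284,224), +24 mm) with a visible side wall, so that one stands out. I'll tilt the hand 20° so its body leans away from the open cover, and approach.

Emit:
step_arm(
  increments=[
    [0,0.01,0,0,-7,0,1],
    [0.01,0.025,0,0,-14,0,1],
    [0.025,0.025,0,0,-21,0,1],
    [0.042,0.025,-0.02,0,-25,0,1],
    [0.042,0.025,-0.05,0,-25,0,1],
    [0.042,0.025,-0.08,0,-25,0,1],
    [0.042,0.025,-0.105,0,-25,0,1],
    [0.042,0.025,-0.12,0,-25,0,1],
    [0.042,0.025,-0.12,0,-25,0,1],
    [0.042,0.025,-0.12,0,-25,0,1],
  ],
)

```text
t: 6.43
eef_pos: [0.5407, -0.0473, 0.0899]
tool_rot: [0.173, 0.017, 0.985, 0.003]
contact_force: [0.1, -0.1, 0.6]
gripper_width: 0.006
```

Run:
```python
from h import *
o=bot.get_obs();print({k:np.round(v,4).tolist() for k,v in o.items()})
b=(.557,-.0725,-.03)
ims=[]
for c,cr in [("wrist",[170,190,340,300]),("scene",[270,165,370,265]),("side",[215,160,315,260])]:
    r=bot.read_camera(c);im=r["color"][:,:,::-1]
    print(c,[(round(d["conf"],2),at(r,d["location"][0]*512,d["location"][1]*384,.067).round(4)) for d in bot.place_of("reset_top",c)])
    if c=="wrist": cv2.imwrite("pics/f_w.png",im)
    else: ims.append(cv2.resize(im[cr[1]:cr[3],cr[0]:cr[2]],None,fx=4,fy=4,interpolation=cv2.INTER_CUBIC))
cv2.imwrite("pics/f_s.png",np.hstack(ims))
```

```text
{'t': 6.4333, 'q': [0.1088, 0.3404, -0.1666, 2.2415, 0.3094, 0.2266, 1.2078], 'joint_vel': [0.0165, -0.0332, -0.0126, -0.0234, -0.0065, 0.0038, 0.0033], 'joint_torque': [-0.322, -39.4204, -0.2511, -17.3346, 0.2072, -1.3752, -0.1028], 'eef_pos': [0.5407, -0.0473, 0.0899], 'tool_rot': [0.1728, 0.0169, 0.9848, 0.003], 'contact_force': [0.1346, -0.058, 0.609], 'torque': [-0.0063, 0.3334, 0.0138], 'gripper_width': 0.0056}
wrist [(0.78, array([ 0.5329, -0.0462,  0.067 ]))]
scene [(0.44, array([ 0.526 , -0.0454,  0.067 ]))]
side [(0.36, array([ 0.5337, -0.0466,  0.067 ]))]
```

View pics/f_w.png

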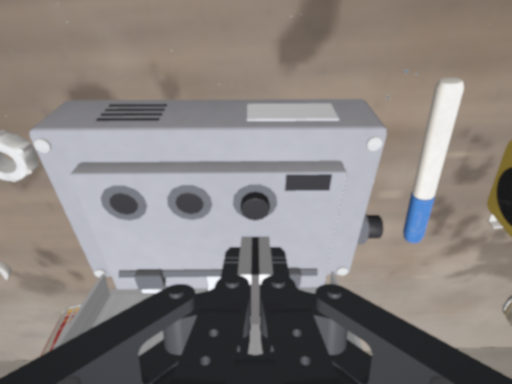

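View pics/f_s.png

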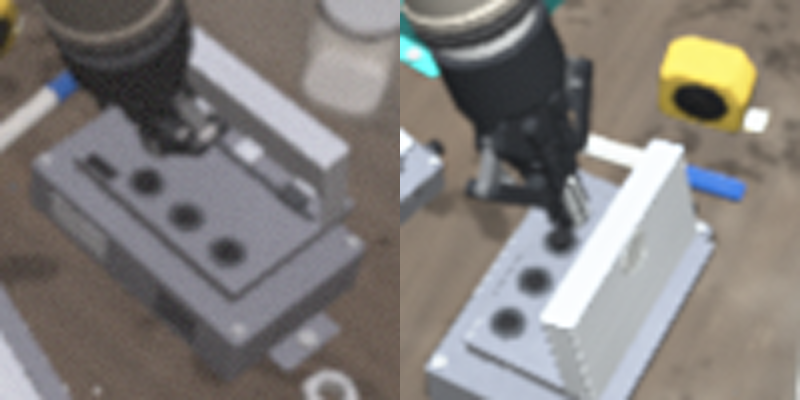

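The tips are lined up with the button at wrist (255,206). Joint 6 is near its lower limit, so I'll reduce the tilt a little while descending.

Emit:
step_arm(
  increments=[
    [0,0.0005,-0.005,0,4,0,1],
    [0,0.0005,-0.012,0,4,0,1],
    [0,0.0005,-0.017,0,4,0,1],
    [0,0.0005,-0.019,0,4,0,1],
    [0,0.0005,-0.019,0,4,0,1],
  ],
)

```text
t: 7.15
eef_pos: [0.5399, -0.0471, 0.0703]
tool_rot: [0.139, 0.017, 0.99, 0.002]
contact_force: [-0.5, -0.7, -0.2]
gripper_width: -0.0
```

Run:
```python
from h import *
o=bot.get_obs();print(o["q"][5],o["eef_pos"],o["contact_force"])
r=bot.read_camera("wrist");cv2.imwrite("pics/g_w.png",cv2.resize(r["color"][150:330,160:360,::-1],None,fx=3,fy=3))
```

```text
0.28747182513717084 [ 0.53988834 -0.04710909  0.07032248] [-0.51063188 -0.69596086 -0.18651143]
```

View pics/g_w.png

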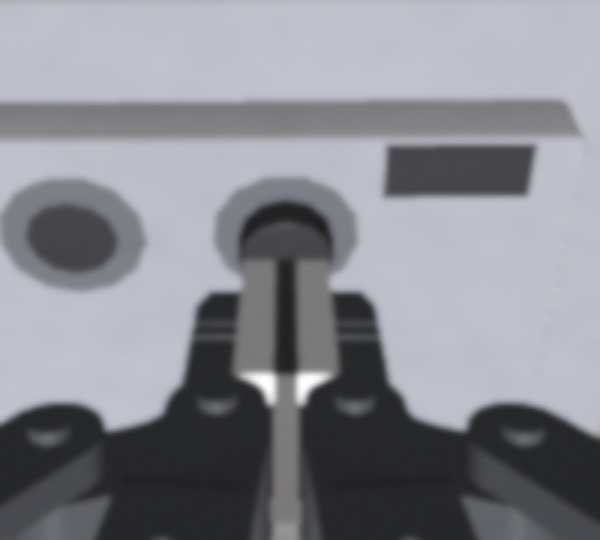

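The fingertip edge is over the middle of the button. Pressing.

Emit:
step_arm(
  increments=[
    [-0.003,0.0005,-0.002,0,0,0,1],
    [-0.003,0.0005,-0.005,0,0,0,1],
    [-0.003,0.0005,-0.006,0,0,0,1],
    [-0.003,0.0005,-0.006,0,0,0,1],
  ],
)

```text
t: 7.53
eef_pos: [0.5378, -0.0464, 0.0652]
tool_rot: [0.139, 0.017, 0.99, 0.002]
contact_force: [-0.1, 0.5, 0.7]
gripper_width: -0.003
```

Emit:
step_arm(
  increments=[
    [0,0,-0.002,0,0,0,1],
    [0,0,-0.003,0,0,0,1],
    [0,0,-0.003,0,0,0,1],
  ],
)

```text
t: 7.78
eef_pos: [0.538, -0.0464, 0.0627]
tool_rot: [0.139, 0.017, 0.99, 0.002]
contact_force: [-4.8, 0.4, 10.7]
gripper_width: -0.0
```

Run:
```python
from h import *
o=bot.get_obs();print(o["q"][5],o["eef_pos"],o["contact_force"],o["torque"])
r=bot.read_camera("wrist");cv2.imwrite("pics/g_w2.png",cv2.resize(r["color"][150:330,160:360,::-1],None,fx=3,fy=3))
```

```text
0.26445738462300156 [ 0.53795492 -0.04642458  0.06271601] [-4.77388269  0.35226959 10.69219406] [0.11503356 0.80070949 0.04659641]
```

View pics/g_w2.png

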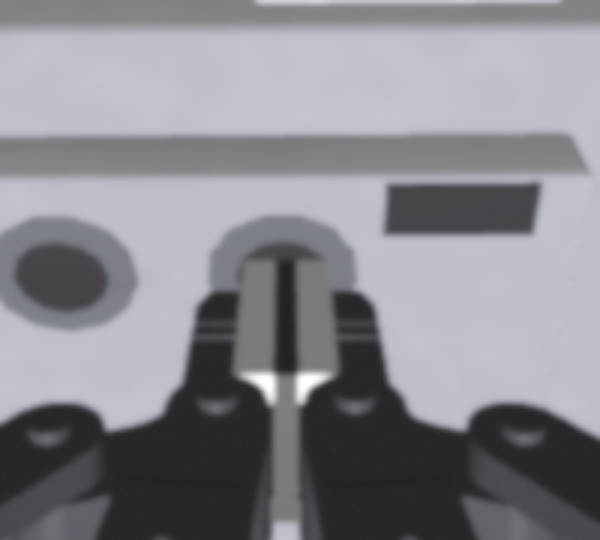

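10.7 N at the stop, and the button looks flush. I'll back off and check it.

Emit:
step_arm(
  increments=[
    [0,0,0.0015,0,0,0,1],
    [-0.005,0,0.02,0,0,0,1],
    [-0.015,0,0.06,0,0,0,1],
    [-0.025,0,0.1,0,0,0,1],
    [-0.03,0,0.14,0,5,0,1],
    [-0.03,0,0.14,0,10,0,1],
    [-0.03,0,0.14,0,10,0,1],
  ],
)

```text
t: 8.42
eef_pos: [0.5123, -0.0466, 0.2064]
tool_rot: [0.055, 0.018, 0.998, 0.001]
contact_force: [1.2, -0.8, -0.5]
gripper_width: 0.001
```

Run:
```python
from h import *
o=bot.get_obs();print({k:np.round(v,4).tolist() for k,v in o.items()})
r=bot.read_camera("wrist");cv2.imwrite("pics/h_w.png",cv2.resize(r["color"][150:350,130:390,::-1],None,fx=3,fy=3))
print([(at(r,u,v,0.04).round(3)) for u,v in []])
ims=[]
for c,cr in [("scene",[270,125,430,265]),("side",[215,160,355,360])]:
    ims.append(cv2.resize(bot.read_camera(c)["color"][cr[1]:cr[3],cr[0]:cr[2],::-1],(395,395)))
cv2.imwrite("pics/h_s.png",np.hstack(ims))
```

```text
{'t': 8.4167, 'q': [0.267, 0.2064, -0.3384, 2.0217, 0.1025, 0.8175, 1.408], 'joint_vel': [-0.0081, 0.016, 0.0124, 0.1394, 0.0204, -0.2105, -0.0194], 'joint_torque': [0.4465, -39.9997, -1.4629, -24.7456, -0.1698, 1.6981, 0.1972], 'eef_pos': [0.5123, -0.0466, 0.2064], 'tool_rot': [0.0549, 0.0178, 0.9983, 0.001], 'contact_force': [1.1581, -0.8396, -0.5208], 'torque': [0.0351, -0.0382, 0.0457], 'gripper_width': 0.0014}
[]
```

View pics/h_w.png

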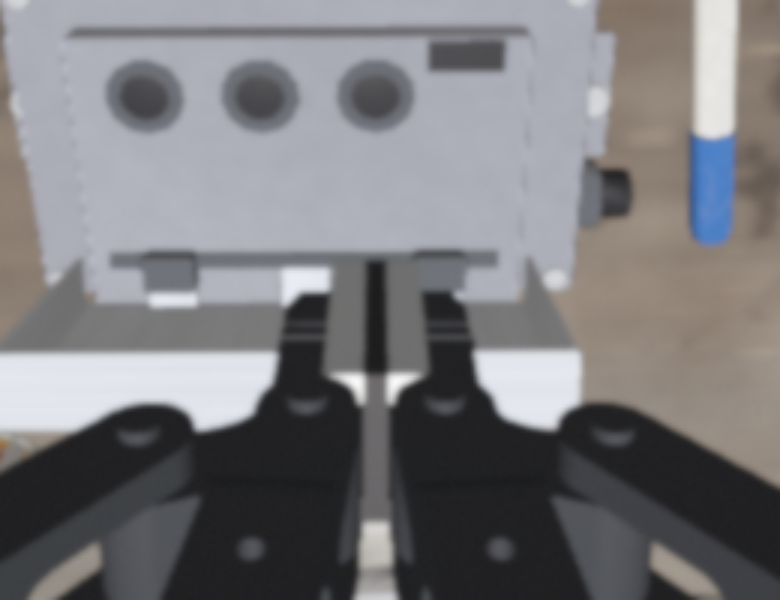

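View pics/h_s.png

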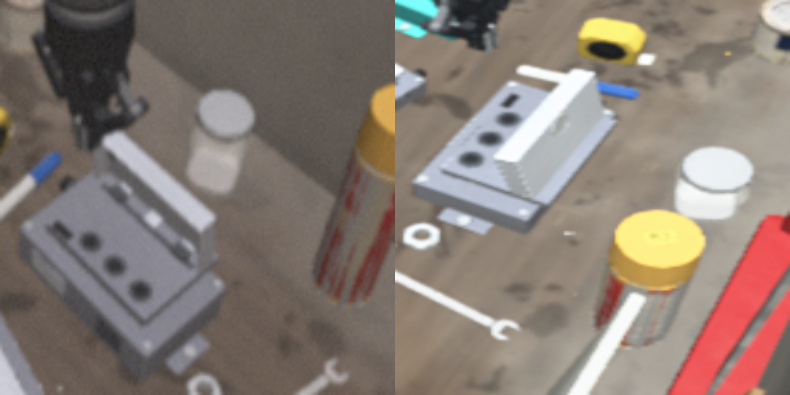

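All three buttons are now flush, at crop (145,95), (260,95) and (375,95). Next I'll go over the open cover to its back and come down behind it.

Emit:
step_arm(
  increments=[
    [0,0,0.01,0,6,0,1],
    [0.03,-0.01,0.01,0,6,0,1],
    [0.065,-0.02,0.01,0,6,0,1],
    [0.1,-0.026,0.01,0,6,0,1],
    [0.135,-0.026,0.01,0,6,0,1],
    [0.148,-0.026,0.01,0,6,0,1],
    [0.148,-0.026,-0.02,0,6,0,1],
    [0.148,-0.026,-0.05,0,6,0,1],
    [0.148,-0.026,-0.075,0,6,0,1],
    [0.148,-0.026,-0.075,0,6,0,1],
  ],
)

```text
t: 9.4
eef_pos: [0.6502, -0.0722, 0.1192]
tool_rot: [-0.006, 0.017, 1.0, 0.0]
contact_force: [-0.7, 0.4, -1.8]
gripper_width: -0.001
```

Run:
```python
from h import *
o=bot.get_obs();print({k:np.round(v,4).tolist() for k,v in o.items()})
cv2.imwrite("pics/i_w.png",bot.read_camera("wrist")["color"][:,:,::-1])
ims=[]
for c,cr in [("scene",[270,125,430,265]),("side",[215,140,355,280])]:
    ims.append(cv2.resize(bot.read_camera(c)["color"][cr[1]:cr[3],cr[0]:cr[2],::-1],(395,395)))
cv2.imwrite("pics/i_s.png",np.hstack(ims))
```

```text
{'t': 9.4, 'q': [0.2113, 0.5796, -0.2748, 1.6769, 0.1864, 0.9236, 1.4013], 'joint_vel': [0.0067, -0.0586, -0.0111, -0.0659, -0.0184, 0.0868, 0.016], 'joint_torque': [-0.5576, -65.0922, -3.6908, -27.5269, 0.1706, -0.9526, -0.1201], 'eef_pos': [0.6502, -0.0722, 0.1192], 'tool_rot': [-0.0063, 0.017, 0.9998, 0.0001], 'contact_force': [-0.6941, 0.352, -1.7938], 'torque': [0.0041, 0.0709, -0.0225], 'gripper_width': -0.0006}
```

View pics/i_w.png

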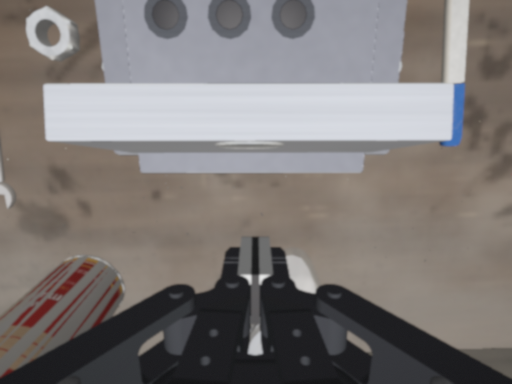

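View pics/i_s.png

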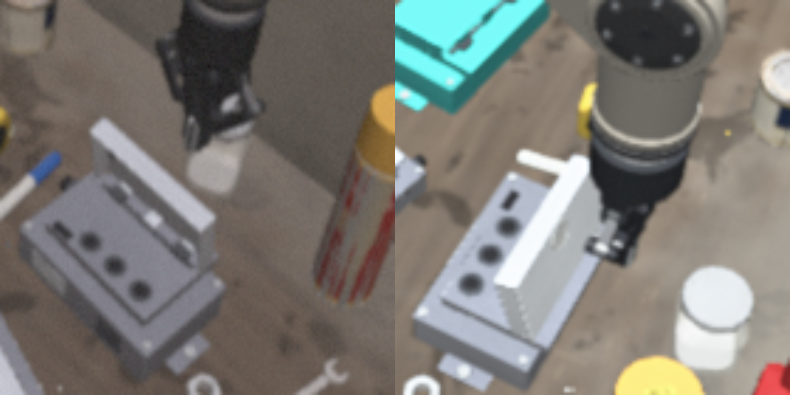

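The fingers are behind the cover with free room (tips at wrist (255,245), cover at about row 140). Now I'll push it over along its arc.

Emit:
step_arm(
  increments=[
    [-0.02,0,-0.001,0,0,0,1],
    [-0.036,0,-0.001,0,0,0,1],
    [-0.046,0,-0.001,0,0,0,1],
    [-0.054,0,-0.001,0,0,0,1],
    [-0.062,0,-0.002,0,0,0,1],
    [-0.069,0,-0.003,0,0,0,1],
    [-0.075,0,-0.0055,0,0,0,1],
    [-0.081,0,-0.008,0,0,0,1],
    [-0.0865,0,-0.0115,0,0,0,1],
    [-0.092,0,-0.015,0,0,0,1],
  ],
)

```text
t: 10.38
eef_pos: [0.5636, -0.0724, 0.1119]
tool_rot: [-0.0, 0.017, 1.0, 0.0]
contact_force: [-0.2, 0.6, 2.3]
gripper_width: -0.005
```

Run:
```python
from h import *
o=bot.get_obs();print(o["eef_pos"],o["contact_force"])
a=cv2.resize(bot.read_camera("side")["color"][150:280,225:355,::-1],(390,390))
b=cv2.resize(bot.read_camera("scene")["color"][150:280,260:390,::-1],(390,390))
cv2.imwrite("pics/j.png",np.hstack([b,a]))
```

```text
[ 0.56356328 -0.07241558  0.11194787] [-0.22732321  0.61791985  2.27868011]
```

View pics/j.png

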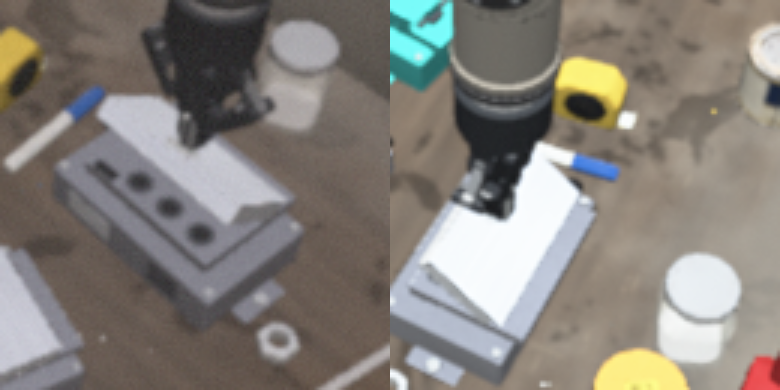

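The cover is half down with the fingers on its outer face (2.3 N). Carrying on down to the press.

Emit:
step_arm(
  increments=[
    [-0.005,0,-0.0045,0,0,0,1],
    [-0.009,0,-0.009,0,0,0,1],
    [-0.013,0,-0.014,0,0,0,1],
    [-0.017,0,-0.019,0,0,0,1],
    [-0.02,0,-0.025,0,0,0,1],
    [-0.022,0,-0.031,0,0,0,1],
    [-0.026,0,-0.036,0,0,0,1],
    [-0.03,0,-0.039,0,0,0,1],
    [-0.03,0,-0.0405,0,0,0,1],
    [-0.03,0,-0.0405,0,0,0,1],
  ],
)

```text
t: 11.32
eef_pos: [0.5345, -0.0726, 0.0726]
tool_rot: [0.001, 0.017, 1.0, -0.0]
contact_force: [-1.6, 0.8, 13.3]
gripper_width: -0.002
```

At the stop again (13 N). Letting go and moving clear.

Emit:
step_arm(
  increments=[
    [0,0,0,0,0,0,1],
    [0,0,0.006,0,0,0,1],
    [0,0,0.015,0,0,0,1],
    [0,0,0.04,0,0,0,1],
    [-0.01,0,0.08,0,0,0,1],
    [-0.03,0,0.12,0,0,0,1],
    [-0.04,0,0.14,0,0,0,1],
    [-0.04,0,0.14,0,0,0,1],
    [-0.04,0,0.14,0,0,0,1],
    [-0.04,0,0.14,0,0,0,1],
  ],
)

```text
t: 12.15
eef_pos: [0.4936, -0.0727, 0.2113]
tool_rot: [-0.0, 0.018, 1.0, -0.0]
contact_force: [-0.6, -0.4, -1.1]
gripper_width: -0.003
```

Emit:
step_arm(
  increments=[
    [0,0,0,0,0,0,1],
    [0,0,0,0,0,0,1],
    [0,0,0,0,0,0,1],
    [0,0,0,0,0,0,1],
    [0,0,0,0,0,0,1],
    [0,0,0,0,0,0,1],
    [0,0,0,0,0,0,1],
    [0,0,0,0,0,0,1],
    [0,0,0,0,0,0,1],
    [0,0,0,0,0,0,1],
  ],
)

```text
t: 12.98
eef_pos: [0.494, -0.0725, 0.2119]
tool_rot: [0.0, 0.017, 1.0, -0.0]
contact_force: [0.7, 0.1, -0.4]
gripper_width: 0.003
```

Run:
```python
from h import *
o=bot.get_obs();print(o["t"],o["eef_pos"],o["contact_force"])
b=(.557,-.0725,-.03)
overlay(bot.read_camera("scene"),b,"pics/ks.png",[255,155,385,285],3)
overlay(bot.read_camera("side"),b,"pics/kd.png",[195,150,325,280],3)
cv2.imwrite("pics/k.png",np.hstack([cv2.imread("pics/ks.png"),cv2.imread("pics/kd.png")]))
cv2.imwrite("pics/kw.png",bot.read_camera("wrist")["color"][:,:,::-1])
```

```text
12.9833 [ 0.49402696 -0.07252574  0.2118568 ] [ 0.67507617  0.08773775 -0.43294261]
```

View pics/k.png

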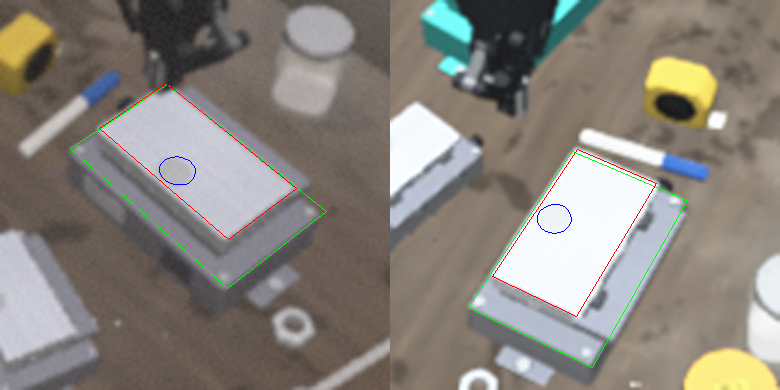

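View pics/kw.png

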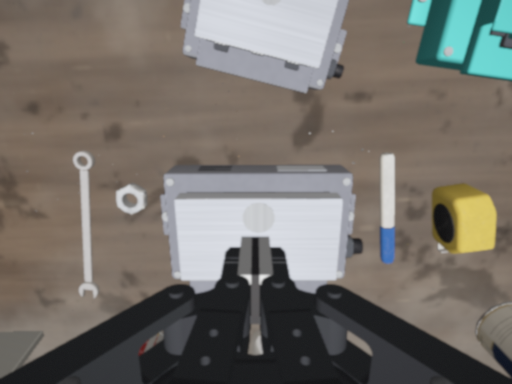

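The cover is shut and matches the shut outline in both views about 1.6 s after release. The tools look unmoved and the arm is clear, so I'm handing in.

```bash
python3 -c "
from station import bot
print(bot.hand_in())"
```

```text
the job is handed in; nothing more can be done
None
```

The job is handed in: the cover is shut again with the tripped breaker's button pressed in. The run took about 13 of the 48 s, and `hand_in` gave no verdict.

- **Opening:** I pressed the finger mark of the large grey box to the stop, which read 17 N, and the cover sprang open by itself.
- **Button:** The tripped one was the +24 mm button. I pressed it to its stop at about 11 N, and the picture afterwards showed all three buttons flush.
- **Closing:** I pushed the cover over from behind by its outer face, pressed it to the stop at 13 N and let go.

**Last checks:** About 1.6 s after release, the cover still matched the shut outline in the scene and side views, to within a few pixels. The arm hung free at z = 0.21 m with about 1 N or less on the tool, and by eye the tools had not moved.

**Not measured:** I could only see the button's position and the cover angle in pictures. Early in the button press, at z = 0.065 m, the tool read only 0.7 N where 3 to 4 N was expected. The force rose to the stop on the next 2.5 mm.

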